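Put the mixed-up calibration standards into their own wells

TASK

The four calibration standards for the spectrophotometer were put back into the wrong wells of the sampler's carrier. Stand each bottle upright and fully home in the well whose top plate has the colour of the tape on its cap, using the spare dark grey well (or free bench) to park a bottle while you change them round. Keep the bottles upright all the while and leave the small glass flask standing where it is.

Things in the scene. Friction and masses are not known exactly. Their poses are not given: they have to be found in the camera images.
- bottle_red_mid (a point): Centre, half-way up (40 mm above its flat foot, on its axis), of the white sample bottle with red tape round its black cap and a red dot on top of the cap. Round plastic bottle 37 mm in diameter, 81 mm tall, 70 g or so; straight body up to 64 mm above the foot, then the cap, 28 mm in diameter. z axis = bottle axis, up at the start.
- bottle_blue_mid (a point): Centre, half-way up (40 mm above its flat foot, on its axis), of the white sample bottle with blue tape round its black cap and a blue dot on top of the cap. Round plastic bottle 37 mm in diameter, 81 mm tall, 70 g or so; straight body up to 64 mm above the foot, then the cap, 28 mm in diameter. z axis = bottle axis, up at the start.
- bottle_yellow_mid (a point): Centre, half-way up (40 mm above its flat foot, on its axis), of the white sample bottle with yellow tape round its black cap and a yellow dot on top of the cap. Round plastic bottle 37 mm in diameter, 81 mm tall, 70 g or so; straight body up to 64 mm above the foot, then the cap, 28 mm in diameter. z axis = bottle axis, up at the start.
- bottle_green_mid (a point): Centre, half-way up (40 mm above its flat foot, on its axis), of the white sample bottle with green tape round its black cap and a green dot on top of the cap. Round plastic bottle 37 mm in diameter, 81 mm tall, 70 g or so; straight body up to 64 mm above the foot, then the cap, 28 mm in diameter. z axis = bottle axis, up at the start.
- block_red: The red block (grey, with red top plate): fixed, 62 mm square, 36 mm high, in a row of five (pitch 66 mm) in a dark tray. Origin: centre of its underside, 6 mm above the bench; z up, y along the row. In its top a round well, 45 mm wide, 26 mm deep (floor 10 mm above the origin), flared to 55 mm at the top. A bottle home in it has its centre 50 mm above the origin.
- block_blue: The blue block (grey, with blue top plate): fixed, 62 mm square, 36 mm high, in a row of five (pitch 66 mm) in a dark tray. Origin: centre of its underside, 6 mm above the bench; z up, y along the row. In its top a round well, 45 mm wide, 26 mm deep (floor 10 mm above the origin), flared to 55 mm at the top. A bottle home in it has its centre 50 mm above the origin.
- block_spare: The spare block, empty at first, dark grey top plate: fixed, 62 mm square, 36 mm high, in a row of five (pitch 66 mm) in a dark tray. Origin: centre of its underside, 6 mm above the bench; z up, y along the row. In its top a round well, 45 mm wide, 26 mm deep (floor 10 mm above the origin), flared to 55 mm at the top. A bottle home in it has its centre 50 mm above the origin.
- block_yellow: The yellow block (grey, with yellow top plate): fixed, 62 mm square, 36 mm high, in a row of five (pitch 66 mm) in a dark tray. Origin: centre of its underside, 6 mm above the bench; z up, y along the row. In its top a round well, 45 mm wide, 26 mm deep (floor 10 mm above the origin), flared to 55 mm at the top. A bottle home in it has its centre 50 mm above the origin.
- block_green: The green block (grey, with green top plate): fixed, 62 mm square, 36 mm high, in a row of five (pitch 66 mm) in a dark tray. Origin: centre of its underside, 6 mm above the bench; z up, y along the row. In its top a round well, 45 mm wide, 26 mm deep (floor 10 mm above the origin), flared to 55 mm at the top. A bottle home in it has its centre 50 mm above the origin.
- flask: Small volumetric flask of glass with a teal stopper, loose, standing upright behind the row (away from the robot); bystander. Body 37 mm in diameter, neck 11 mm, 123 mm tall. Origin: centre of its foot. Beyond it and to the left of the row stands the tall spectrophotometer, whose turntable overhangs the bench: come to the row from the front edge of the bench, not from the far left.
Things that resemble listed ones, but are neither listed nor needed, are in the scene too. Leave any purple look-alike of the part that bears bottle_yellow_mid alone. What is shaped like the part that bears bottle_blue_mid but orange or purple is not meant.

How it is judged (in metres and radians):
At the end, for the whole second after the job is handed in: Each bottle stands in the block of its colour: axis within 9 mm of the block's centre, centre less than 54 mm above the block's origin (fully home: 50), upright within 7 degrees, at rest; the flask stands within 30 mm of where it was, upright within 9 degrees (horizontal distance between bottle_red_mid and block_red below 0.009 m and z of bottle_red_mid in the frame of block_red below 0.054 m and angle between each of bottle_red_mid, bottle_blue_mid, bottle_yellow_mid, bottle_green_mid's own z axis and vertical below 0.12 rad and linear speed of each of bottle_red, bottle_blue, bottle_yellow, bottle_green below 0.02 m/s and horizontal distance between bottle_blue_mid and block_blue below 0.009 m and z of bottle_blue_mid in the frame of block_blue below 0.054 m and horizontal distance between bottle_yellow_mid and block_yellow below 0.009 m and z of bottle_yellow_mid in the frame of block_yellow below 0.054 m and horizontal distance between bottle_green_mid and block_green below 0.009 m and z of bottle_green_mid in the frame of block_green below 0.054 m and distance of flask from where it was at the start of the episode below 0.03 m and angle between flask's own z axis and vertical below 0.15 rad); the robot touches nothing.
It fails at once if the red bottle is tipped over (more than 40 degrees) (angle between bottle_red_mid's own z axis and vertical above 0.7 rad).
It fails at once if the blue bottle is tipped over (more than 40 degrees) (angle between bottle_blue_mid's own z axis and vertical above 0.7 rad).
It fails at once if the yellow bottle is tipped over (more than 40 degrees) (angle between bottle_yellow_mid's own z axis and vertical above 0.7 rad).
It fails at once if the green bottle is tipped over (more than 40 degrees) (angle between bottle_green_mid's own z axis and vertical above 0.7 rad).
It fails at once if the glass flask behind the row is knocked (shifted 30 mm or tipped) (distance of flask from where it was at the start of the episode above 0.03 m or angle between flask's own z axis and vertical above 0.3 rad).
It also fails if it takes over 128 s, if anything falls off the work surface, if the arm or the gripper's body presses on something with over 40 N, if the wrist force passes 120 N, or if a joint passes its speed limit or range.

ROBOT

A 6-joint arm with a two-finger parallel gripper is mounted at the origin on a cart in front of the work surface, level with it; the furniture and walls round the work are solid. World frame = base frame: x ahead of the robot, y to its left, z up, the work surface at z = 0. Lengths are in m, angles in degrees, forces in N, time in s.
With the tool pointing down it reaches from about 0.35 to 0.875 m from the base axis. Payload 4.2 kg.
Tool frame: the origin (TCP) lies midway between the tips of the shut fingers; the grasp point (between the pads) lies 19 mm behind it; z points along the fingers, y is the line along which they close (so a half turn about z gives the same grasp; the last joint's range is limited). The gripper opens to 87 mm and grips with 3 to 60 N. Pads are 19 mm wide; open, the fingers measure 117 mm over their backs; the gripper's body (75 mm by 190 mm) begins 51 mm behind the grasp point.
Start: joints at [78.587, 22.042, 0.453, 0, -68.411, -14.817], TCP at [0.276, 0.561, 0.223] pointing down, gripper open.
Joint ranges: [-179.83, 179.83], [-69.29, 118.12], [-61.27, 80.66], [-181.25, 117.63], [-171.15, -9.14], [-177.46, 177.46]. Speed limits (degrees/s): [159.86, 159.86, 180, 180, 180, 180].

INTERFACE

Orientations are given as [roll, pitch, yaw] about the fixed x, y, z axes, in that order (R = Rz(yaw) Ry(pitch) Rx(roll)).
In Python, from workcell import env gives the robot as it stands. The module is installed in compiled form; this text tells all that it offers. Calls block until the motion is done:
- env.goto(position, orientation): joint-space move of the TCP to a pose.
- env.move_straight(position, rotation=None, rate=0.15, force_limit=None): straight line of the TCP; rotation=None keeps the orientation; rate is the mean speed in m/s. With force_limit (N) it stops when the force on the tool has changed by that much, and returns True; else False.
- env.set_joints(angles): joint-space move.
- env.gripper_to(opening, grasp_force=None): opening from 0.0 (shut) to 1.0 (fully open); grasp_force is the grip in N (None keeps the last); returns when the fingers have stopped.
- env.dwell(seconds).
- env.inverse_kinematics(position, orientation): joint angles nearest the present ones, or None.
- env.read_state(): the state.
- env.grab_frame(name): name is "scene" or "top"; returns a dict with "image" (480x640x3 uint8, blue, green, red), "fx", "fy", "cx", "cy" (pixels), "position" and "orientation" of the camera in the world. Camera axes: x right, y up, looking along -z (the intrinsics and any distortion apply to the point x, -y, -z); pixel columns grow to the right and rows downward; lengths in m; the calibration is good to about 2 mm. A picture is of the moment at which its call begins. There is no depth.
A pose or a line that the arm cannot do raises env.Unreachable and nothing moves.
- env.close_job(): hands the job in; it is judged then, once.
Trained networks look in a picture, given as the dict that the camera call returned (one of the last four; its "shot" number tells which), for a name from the list of things; names that differ only in an ending like _2 or _b are one class to them, and where a whole thing is asked for, a point or a joint stands for the part that bears it (a point fixed in the world has none). Each returns a list of dicts, best first, with "score" (0 to 1); they miss things now and then, are a little off and sometimes report something else, mostly with a low value. They report only what shows in the picture. A call takes as long as a camera call. They do not tell look-alikes from the thing itself.
- env.search_frame(picture, thing): "xyz" ([x, y, z] in m, in world coordinates, good to about 4 mm: the middle of the surface that is visible of it).
- env.trace(picture, thing): "mask" (480x640 bool, what is visible of it).
The state is a dict: "clock": time; "joint_positions": joint angles; "qvel": joint speeds; "joint_torque": joint torques, N m; "position": TCP position; "tool_rot": TCP orientation; "force": force on the tool from outside, world axes, zero at the start; "wrist_torque": the same for the moment, N m; "opening": opening from 0.0 (shut) to 1.0 (fully open); "finger_force": force on a finger pad.
Only numpy, scipy, OpenCV 4.12 (cv2) and the standard library are available. Lean on these libraries where they do the work, as an engineer would, in place of code of your own. Each camera call takes 0.05 s, during which the arm holds its last target. There are 200 camera calls.

## Working session

There is one attempt and no reset: what is moved stays moved. The work goes in short steps, each a Python script; the robot and the scene stay as the last script left them, time stands still between calls to the robot, and variables do not carry over. Pictures are saved under pics/ and viewed, at most 14 in all, crops included, and the job is handed in when it is done.

```bash
mkdir -p pics; python3 - <<'E'
from workcell import env
import cv2,numpy as np
s=env.read_state();print(s['clock'],s['position'],s['tool_rot'],s['opening'])
for n in("scene","top"):
    f=env.grab_frame(n);cv2.imwrite(f"pics/{n}0.png",f['image']);print(n,f['position'],f['orientation'],f['fx'],f['cx'],f['cy'],[k for k in f])
    for t in["bottle_red_mid","bottle_blue_mid","bottle_yellow_mid","bottle_green_mid","block_red","block_blue","block_spare","block_yellow","block_green","flask"]:
        print(t,[(np.round(d['xyz'],3).tolist(),round(d['score'],2)) for d in env.search_frame(f,t)[:4]])
E
```

```text
0.0 [0.27594483 0.56011895 0.22146462] [ 1.79875205e+02 -5.05030247e-03 -2.62391183e+01] 0.9990998998947844
scene [ 0.00698691 -0.80046439  0.76698952] [ 47.39773333  -0.06649773 -35.18434624] 558.5001094780226 323.7669764809477 245.53669630067697 ['image', 'fx', 'fy', 'cx', 'cy', 'position', 'orientation', 'shot']
bottle_red_mid [([0.606, -0.119, 0.071], 0.76)]
bottle_blue_mid [([0.266, -0.395, 0.057], 0.87), ([0.548, -0.157, 0.072], 0.78), ([0.574, -0.012, 0.053], 0.69), ([0.542, -0.17, 0.039], 0.19)]
bottle_yellow_mid [([0.49, 0.027, 0.049], 0.95), ([0.429, -0.207, 0.072], 0.78)]
bottle_green_mid [([0.368, -0.233, 0.074], 0.56)]
block_red [([0.362, -0.253, 0.036], 0.8)]
block_blue []
block_spare [([0.504, -0.176, 0.032], 0.93)]
block_yellow [([0.541, -0.168, 0.04], 0.88)]
block_green [([0.619, -0.137, 0.033], 0.8)]
flask [([0.507, -0.321, 0.033], 0.98)]
top [ 0.33226935 -0.17200217  1.39519425] [  5.45972099  -0.1088568  -90.46480302] 621.8079625855036 327.06148417162854 244.18537124007824 ['image', 'fx', 'fy', 'cx', 'cy', 'position', 'orientation', 'shot']
bottle_red_mid [([0.605, -0.116, 0.09], 0.88), ([0.548, -0.141, 0.098], 0.61), ([0.43, -0.195, 0.098], 0.46)]
bottle_blue_mid [([0.575, -0.01, 0.076], 0.78), ([0.274, -0.381, 0.076], 0.64), ([0.549, -0.142, 0.096], 0.52)]
bottle_yellow_mid [([0.43, -0.195, 0.098], 0.74), ([0.494, 0.026, 0.08], 0.7)]
bottle_green_mid [([0.372, -0.233, 0.093], 0.67)]
block_red [([0.368, -0.227, 0.04], 0.84)]
block_blue [([0.433, -0.2, 0.041], 0.7)]
block_spare [([0.491, -0.173, 0.036], 0.72)]
block_yellow [([0.55, -0.134, 0.041], 0.72)]
block_green [([0.6, -0.109, 0.039], 0.63)]
flask [([0.507, -0.314, 0.034], 0.69), ([0.608, -0.114, 0.089], 0.17)]
```

View pics/scene0.png

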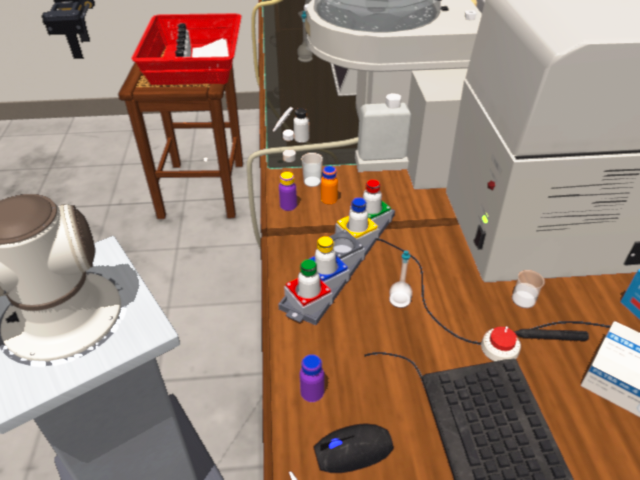

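View pics/top0.png

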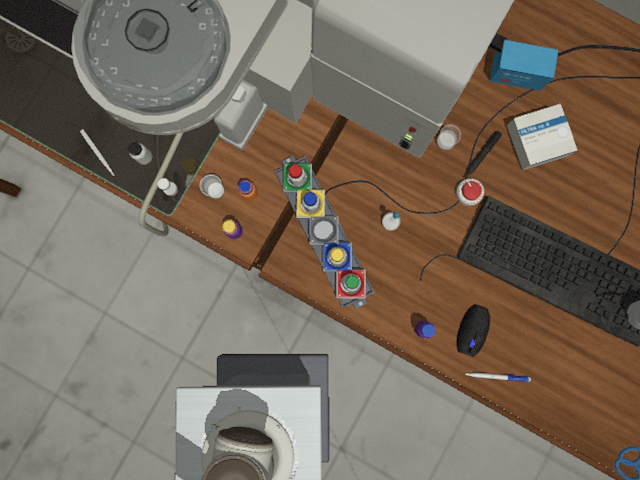

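The scene shows red↔green and blue↔yellow swapped, with the spare block empty: in the top view green is at (352,283), yellow (338,256), spare (323,230), blue (311,201) and red (296,172). The orange and purple look-alikes are off to the sides. Next I'll fit the row precisely using the cap dots and known heights.

```bash
cat > h.py <<'E'
from workcell import env
import cv2,numpy as np
from scipy.spatial.transform import Rotation as R
def ray(f,u,v,z):
    d=R.from_euler('xyz',f['orientation'],degrees=True).apply([(u-f['cx'])/f['fx'],-(v-f['cy'])/f['fy'],-1])
    p=np.array(f['position']);return p+d*(z-p[2])/d[2]
HUE=dict(red=(0,7),blue=(105,125),yellow=(22,34),green=(50,85))
def fitrow(P,k):
    # P: Nx2 points, k: index along the row (0 = spare); rigid row of pitch 66 mm
    P=np.array(P);k=np.array(k)*.066
    a=np.polyfit(k,P,1)[0];d=a/np.linalg.norm(a)
    return P.mean(0)-d*k.mean(),d,np.linalg.norm(a)
E
python3 - <<'E'
from h import *
idx=dict(green=-2,yellow=-1,blue=1,red=2)   # bottles as found
guess=dict(green=(.372,-.233),yellow=(.43,-.195),blue=(.548,-.141),red=(.605,-.116))
for n in("top","scene"):
    f=env.grab_frame(n);hsv=cv2.cvtColor(f['image'],cv2.COLOR_BGR2HSV);P=[];
    Rm=R.from_euler('xyz',f['orientation'],degrees=True)
    for c in idx:
        q=Rm.inv().apply(np.array([*guess[c],.097])-f['position']);u0=f['cx']+f['fx']*q[0]/-q[2];v0=f['cy']-f['fy']*q[1]/-q[2]
        m=cv2.inRange(hsv,(HUE[c][0],120,60),(HUE[c][1],255,255))
        w=np.zeros_like(m);cv2.circle(w,(int(u0),int(v0)),9,255,-1);v,u=np.nonzero(m&w)
        p=ray(f,u.mean(),v.mean(),.097)[:2];P.append(p);print(n,c,len(u),(round(u0),round(v0)),(u.mean().round(1),v.mean().round(1)),p.round(4))
    o,d,s=fitrow(P,list(idx.values()));print("row",o.round(4),d.round(4),"scale",s.round(3),np.degrees(np.arctan2(d[1],d[0])).round(2))
    print("resid mm",((np.array(P)-o-np.outer(np.array(list(idx.values()))*.066,d))*1e3).round(1).tolist())
B=dict(red=-2,blue=-1,spare=0,yellow=1,green=2);f=env.grab_frame("top")
P=[env.search_frame(f,'block_'+c)[0]['xyz'][:2] for c in B];o,d,s=fitrow(P,list(B.values()));print("blocks",o,d,s)
E
```

```text
top green 118 (355, 284) (np.float64(352.0), np.float64(281.6)) [ 0.3775 -0.2268]
top yellow 138 (336, 257) (np.float64(336.7), np.float64(254.2)) [ 0.435  -0.1954]
top blue 134 (310, 201) (np.float64(309.8), np.float64(198.7)) [ 0.553  -0.1398]
top red 118 (298, 175) (np.float64(295.6), np.float64(171.5)) [ 0.6116 -0.1101]
row [ 0.4943 -0.168 ] [0.8969 0.4422] scale 0.99 26.24
resid mm [[1.6, -0.4], [-0.1, 1.8], [-0.5, -0.9], [-1.1, -0.4]]
scene green 178 (306, 267) (np.float64(307.3), np.float64(267.0)) [ 0.3735 -0.2335]
scene yellow 144 (322, 242) (np.float64(323.1), np.float64(242.5)) [ 0.431  -0.1982]
scene blue 130 (356, 203) (np.float64(357.5), np.float64(203.8)) [ 0.5492 -0.1456]
scene red 160 (370, 186) (np.float64(372.1), np.float64(185.8)) [ 0.6087 -0.1164]
row [ 0.4906 -0.1734] [0.899 0.438] scale 0.992 25.98
resid mm [[1.5, -2.3], [-0.2, 4.1], [-0.8, -1.0], [-0.5, -0.8]]
blocks [ 0.48838 -0.1692 ] [0.88302741 0.46932142] 0.9998316892333549
```

```bash
python3 - <<'E'
from h import *
f=env.grab_frame("top");hsv=cv2.cvtColor(f['image'],cv2.COLOR_BGR2HSV)
px=dict(red=(351,285),blue=(337,257),yellow=(311,203),green=(297,177));K=dict(red=-2,blue=-1,yellow=1,green=2);P=[]
for c,(u0,v0) in px.items():
    m=cv2.inRange(hsv,(HUE[c][0],110,60),(HUE[c][1],255,255))
    w=np.zeros_like(m);cv2.circle(w,(u0,v0),21,255,-1);m=cv2.morphologyEx(m&w,cv2.MORPH_OPEN,np.ones((2,2)))
    v,u=np.nonzero(m);r=cv2.minAreaRect(np.c_[u,v].astype(np.float32));P.append(ray(f,*r[0],.042)[:2]);print(c,len(u),r,P[-1].round(4))
o,d,s=fitrow(P,list(K.values()));print(o.round(4),s,np.degrees(np.arctan2(d[1],d[0])))
# retract on the front side, swing round high above, come in from the bench's front edge
p=np.array(env.read_state()['position']);print(p)
env.move_straight([p[0],p[1],.36]);e=p[:2]/np.linalg.norm(p[:2])*.42
env.move_straight([*e,.36])
env.goto([.36,-.2,.36],[180,0,-153.5]);s=env.read_state();print(s['clock'],s['position'],s['joint_positions'],s['tool_rot'])
E
```

```text
red 277 ((351.5, 284.0), (26.0, 25.0), 90.0) [ 0.3743 -0.228 ]
blue 332 ((337.5, 257.0), (26.0, 25.0), 90.0) [ 0.4333 -0.1982]
yellow 321 ((310.6513977050781, 203.93649291992188), (27.133785247802734, 25.750194549560547), 87.79740142822266) [ 0.5508 -0.1402]
green 240 ((297.5, 177.5), (25.0, 25.0), 90.0) [ 0.61   -0.1115]
[ 0.4921 -0.1695] 0.9954327141335607 26.280624233275567
[0.27617236 0.56063253 0.22253042]
6.2917 [ 0.36032035 -0.19956844  0.35997777] [-6.15674782e+00 -3.87641560e+00 -1.17462306e+01 -5.01499189e-03
 -8.21283213e+01 -5.72729441e+01] [ 1.79996828e+02  4.25357062e-03 -1.53430379e+02]
```

```bash
cat >> h.py <<'E'
O=np.array([.492,-.1697]);A=np.radians(26.3);D=np.array([np.cos(A),np.sin(A)]);ROT=[180,0,26.3-180]
ZG,ZC=.051,.165
def at(k,z): return [*(O+D*.066*k),z]
def swap(a,b):
    env.goto(at(a,ZC),ROT) if env.read_state()['position'][2]>.2 else env.move_straight(at(a,ZC),rate=.2)
    hit=env.move_straight(at(a,ZG),rate=.12,force_limit=12)
    if hit: print("HIT on approach",env.read_state()['position']);return False
    env.gripper_to(0.0,25);s=env.read_state();print("grip",s['opening'],s['finger_force'],s['force'])
    env.move_straight(at(a,ZC),rate=.15);s=env.read_state();print("lift",s['opening'],s['finger_force'],s['force'])
    if not .3<s['opening']<.55: print("NO BOTTLE");return False
    env.move_straight(at(b,ZC),rate=.2)
    hit=env.move_straight(at(b,ZG+.001),rate=.08,force_limit=8);s=env.read_state();print("down",hit,s['position'],s['force'])
    if s['position'][2]>ZG+.006: print("NOT HOME");return False
    env.gripper_to(1.0);env.move_straight(at(b,ZC),rate=.2);print("t",env.read_state()['clock']);return True
def pic(n):
    f=env.grab_frame("scene");t=env.grab_frame("top")
    a=cv2.resize(f['image'][140:340,230:430],(400,400));b=cv2.resize(t['image'][130:330,220:420],(400,400))
    cv2.imwrite(f"pics/{n}.png",np.hstack([a,b]))
E
python3 -c "
from h import *
print(swap(-1,0));pic('a')"
```

```text
grip 0.41397689125949727 24.987926040776074 [-0.72821688  0.49745547 -0.14220855]
lift 0.4183953959785853 24.9862240254879 [ 0.02295152 -0.54066668 -1.04611138]
down False [ 0.49244304 -0.16974209  0.0525192 ] [-0.65990964  0.39259436 -0.90620297]
t 13.8667
True
```

View pics/a.png

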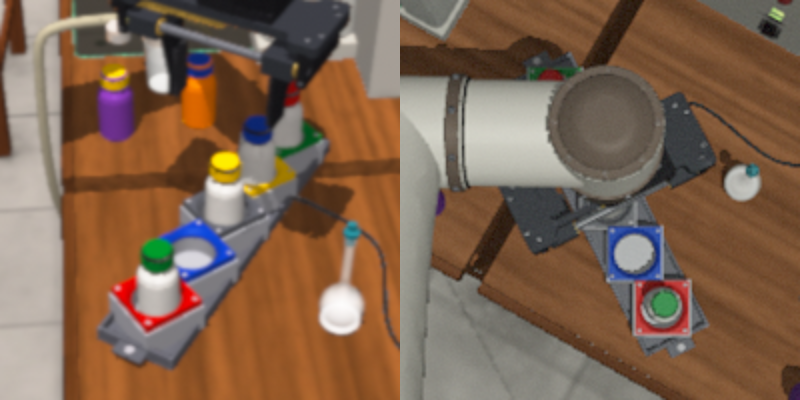

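Yellow now stands upright in the spare well (left crop, 225,190), the blue well is empty, and the flask is untouched. I'll continue the sequence, stopping on any failed check.

```bash
python3 -c "
from h import *
print(all(swap(*m) for m in [(1,-1),(0,1),(-2,0)]));pic('b')"
```

```text
grip 0.41505706149893523 24.987832952756435 [-0.15667164  0.2014099  -0.36313197]
lift 0.4164782752677486 24.986158688552678 [ 0.01490068  0.15705624 -0.93860157]
down False [ 0.43324104 -0.19899615  0.05247148] [-1.0499038   0.05299903 -0.26290717]
t 21.5083
grip 0.4217841104516883 24.987830445170403 [ 0.15522332 -0.69761307 -0.32449648]
lift 0.41828003965417004 24.98591849114746 [-0.10867144  0.26823264 -1.42362763]
down False [ 0.55159819 -0.14048129  0.05258207] [ 0.40062436  0.31407003 -0.94046646]
t 28.725
grip 0.42095695487719126 24.98863461893052 [ 0.21972472 -0.47925827 -0.40995943]
lift 0.4180120472703736 24.986914666369557 [ 0.01092837 -0.47058015 -0.65801141]
down False [ 0.49241226 -0.1697425   0.05251052] [-0.30857581  0.36631569  0.20770414]
t 36.925
True
```

View pics/b.png

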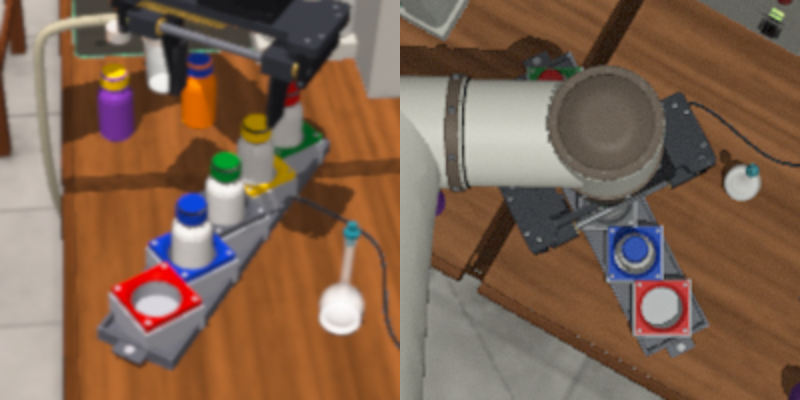

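Blue stands in blue (192,230), green in spare (225,190) and yellow in yellow (257,150); the red well is empty.

```bash
python3 -c "
from h import *
ok=all(swap(*m) for m in [(2,-2),(0,2)]);print(ok)
if ok:
    env.move_straight([*at(2,0)[:2],.34]);env.move_straight([.36,-.02,.36]);env.set_joints([60,*env.read_state()['joint_positions'][1:]])
    print(env.read_state()['clock'])
pic('c')
f=env.grab_frame('top')
for c,k in dict(red=-2,blue=-1,yellow=1,green=2).items(): print(c,np.round(at(k,.097),3),[(np.round(d['xyz'],3).tolist(),round(d['score'],2)) for d in env.search_frame(f,f'bottle_{c}_mid')[:2]])
print([d['xyz'] for d in env.search_frame(f,'flask')[:1]])"
```

```text
grip 0.4179718471169236 24.987879213877022 [ 0.37417938 -0.17243764  0.41373826]
lift 0.4201759726028603 24.985617105849087 [ 0.0365049   0.69446088 -1.25186791]
down False [ 0.37405058 -0.22826342  0.05242259] [0.04594612 0.12434206 0.32862484]
t 45.5417
grip 0.41884812240495783 24.988370183855295 [ 0.14315511 -0.58786994 -0.34325103]
lift 0.42096513871714153 24.986876556649804 [-0.17164727 -0.6395225  -1.70920914]
down False [ 0.61078198 -0.11119981  0.05264323] [ 0.10498518 -0.0554245  -0.70719724]
t 53.4083
True
57.5667
red [ 0.374 -0.228  0.097] [([0.376, -0.23, 0.097], 0.78), ([0.364, -0.23, 0.042], 0.56)]
blue [ 0.433 -0.199  0.097] [([0.576, -0.009, 0.076], 0.72), ([0.271, -0.381, 0.078], 0.72)]
yellow [ 0.551 -0.14   0.097] [([0.496, 0.025, 0.078], 0.86), ([0.547, -0.135, 0.095], 0.82)]
green [ 0.61  -0.111  0.097] [([0.606, -0.113, 0.089], 0.76)]
[[0.5026, -0.317, 0.031]]
```

View pics/c.png

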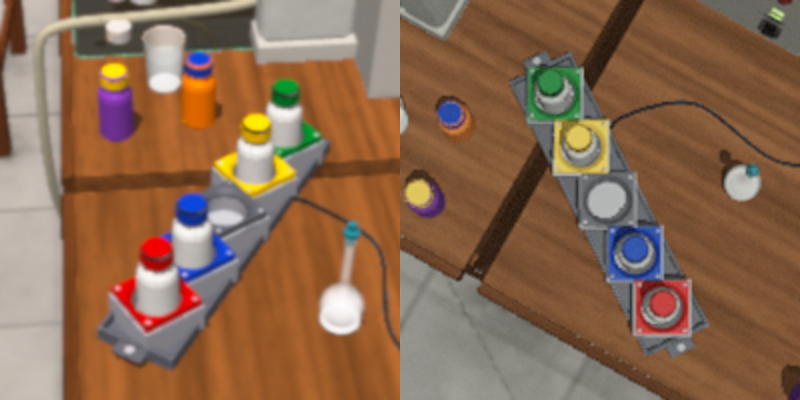

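All four bottles stand upright and home in the matching wells: red (155,290), blue (192,235), yellow (257,155) and green (287,115). The spare is empty, the flask hasn't moved, and the arm is clear.

```bash
python3 -c "
from workcell import env
print(env.close_job())"
```

```text
the job is handed in; nothing more can be done
None
```

The job is handed in: the final pictures show all four bottles upright and home in the wells of their colour, the flask where it was and the arm clear, at about 58 s of the 128 s allowed; no verdict came back.

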